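Clamp an upturned bonsai pot in the drilling jig

ROBOT

A 6-joint arm with a two-finger parallel gripper is mounted at the origin on the work surface. World frame = base frame: x ahead of the robot, y to its left, z up, the work surface at z = 0. Lengths are in m, angles in degrees, forces in N, time in s.
With the tool pointing down it reaches from about 0.4 to 0.825 m from the base axis. Payload 7 kg.
Tool frame: the origin (TCP) lies midway between the tips of the shut fingers; the grasp point (between the pads) lies ctrl.tcp_to_grasp behind it (ctrl.tcp_to_grasp is the distance from the TCP to the grasp point, in m); y points along the fingers, z is the direction in which the jaws open and shut, and the axes are right-handed (so a half turn about y gives the same grasp; the last joint's range is limited). The gripper opens to 88 mm and grips with 3 to 60 N. Pads are 19 mm wide; open, the fingers measure 130 mm over their backs; the gripper's body (78 mm by 193 mm) begins 47 mm behind the grasp point.
Start: joints at [16.507, 20.546, 0.682, 0, -70.136, -16.507], TCP at [0.675, -0, 0.227] pointing down, gripper open.
Joint ranges: [-176.03, 176.03], [-82.01, 121.73], [-58.28, 71.71], [-173.87, 95.51], [-174.79, -0.11], [-173.66, 173.66]. Speed limits (degrees/s): [136.94, 136.94, 172.46, 180, 180, 180].

INTERFACE

Orientations are given as [roll, pitch, yaw] about the fixed x, y, z axes, in that order (R = Rz(yaw) Ry(pitch) Rx(roll)).
In Python, from plant import ctrl, snapshot, silhouettes gives the robot as it stands.
- The arm moves only by the shell command python3 -m pendant 'ROWS'. ROWS is JSON, a list that holds one entry, the list of rows, each a list of 7 numbers: the shift along the tool's x, y, z in cm, then the turn, a rotation vector about the tool's x, y, z in degrees, then the opening, from 0 (shut) to 1 (fully open). In form: [[[x, y, z, rx, ry, rz, hand], ...]]. A call has 1 to 12 rows; each row shifts and turns the commanded pose from where the row before left it, along the tool's axes as they then stand; what a row does not reach is not made up. A row lasts 1/12 s, in which the tool goes at most 41.7 mm and 7.16 degrees, less where a joint would pass 70% of its speed; a pose out of reach is approached as far as the arm can. A call with a gripper value outside its range is refused whole. The fingers move at their own pace and stop on an object; the grip force is fixed at half the most. Time passes only in rows, so rows that do not move let the fingers close. It gives the time, the measured TCP pose, the force and the opening at its end, in the units of the state.
- ctrl.get_obs(): the state, without advancing time (a new reading comes with each control period).
- snapshot(name): name is "scene" or "side" or "wrist"; returns a dict with "image" (480x640x3 uint8, red, green, blue), "camera_matrix" (3x3 intrinsics, pixels), "eye" and "orientation" of the camera in the world; the wrist camera has in their place "mount" (4x4, takes a point from camera to tool coordinates, whose origin is the TCP and whose axes are the tool frame's). Camera axes: x right, y down, z forward; pixel columns grow to the right and rows downward; lengths in m; the calibration is good to about 2 mm. A picture is of the moment at which its call begins: read the wrist's pose just before it. There is no depth.
- ctrl.close_job(): hands the job in, once; it reports no verdict.
Trained networks look in a picture, given as the dict that the camera call returned (one of the last four; its "shot" number tells which), for a name from the list of things; names that differ only in an ending like _2 or _b are one class to them, and where a whole thing is asked for, a point or a joint stands for the part that bears it (a point fixed in the world has none). Each returns a list of dicts, best first, with "confidence" (0 to 1); they miss things now and then, are a little off and sometimes report something else, mostly with a low value. They report only what shows in the picture. A call takes as long as a camera call.
- silhouettes(picture, thing): "mask" (480x640 bool, what is visible of it) and "bbox" ([left, top, width, height] in pixels, round what is visible of it).
The state is a dict: "clock": time; "joint_pos": joint angles; "qvel": joint speeds; "tau": joint torques, N m; "tool_pos": TCP position; "orientation": TCP orientation; "force": force on the tool from outside, world axes, zero at the start; "moment": the same for the moment, N m; "opening": finger opening in m.
Only numpy, scipy, OpenCV 4.12 (cv2) and the standard library are available. Lean on these libraries where they do the work, as an engineer would, in place of code of your own. Each camera call takes 0.05 s, during which the arm holds its last target.

TASK

The upturned clay pot is to have its tie-wire holes drilled. Ease it fully home into the corner of the drilling jig, flat against both wooden fences, then turn the clamp's knurled thumbscrew clockwise until its rubber pad seats on the pot and the screw is snug: stop as soon as the resistance has clearly risen, because overtightening cracks the clay. Push gently, take your hand away at the end, and leave the cutters, the tape and the little blue pot where they are.

Things in the scene. Friction and masses are not known exactly. Their poses are not given: they have to be found in the camera images.
- jig: Drilling jig, fixed to the bench: plywood board 285 x 290 x 18 mm with a wooden corner fence and a green clamp frame. Origin on the bench (z = 0) under the centre of the pot's home place; x points away from the robot to the far fence, y left along it, z up. The board spans x -160 to 125, y -165 to 125 mm; its top is at z = 18 mm.
- home (a point): Point on the jig's board top, 18 mm above the jig's origin, axes as the jig's. The pot is home when its origin lies here and its axes are parallel to these.
- far_fence (a point): Foot of the far fence's inner face, 60 mm from home along x. The fence runs along y from -95 to 85 mm of home, is 20 mm thick and stands 22 mm above the board.
- left_fence (a point): Foot of the left fence's inner face, 80 mm from home along y. The fence runs along x from -70 to 60 mm of home, is 20 mm thick and stands 22 mm above the board.
- clamp_arm (a point): Point on the screw's axis on top of the fixed clamp arm, 106 mm above the bench, 12 mm from home along the jig's x. The arm (28 mm wide, 14 mm thick, nut of radius 12 mm hanging 8 mm below it) runs from 17 mm in front of this point back along x to a post 22 x 28 mm, 86 mm behind home, of the arm's height.
- pot: Brown clay bonsai pot, upside down: 120 mm along x, 160 mm along y, 55 mm high to its flat upturned bottom, with 4 corner feet on it (20 x 14 x 8 mm, at x +-46, y +-69). Origin in the centre of the mouth, on the board; z up. Its 12 mm lip, lowest, is widest; walls stand 3 mm in. 0.6 to 0.95 kg, slides at 3 to 8 N. Starts 2 to 5 cm short of home in x and y, turned up to 0.2 rad. Push below 35 N.
- thumbscrew: Clamp screw, upright, right-hand thread: clockwise from above it sinks 6 mm a turn. Origin in the centre of its pad's underside, z up; white mark on the head along its x. Turns freely at 0.03 N m; once on the pot, torque grows some 0.6 N m per rad. Snug: 0.2 to 0.35 N m (40 N on the pot). Under 0.18 it may be loose (20 N), above 0.35 the pot may crack (65 N). Stays where left.
- pad (a point): Centre of the underside of the screw's rubber pad (a disc 22 mm across, 6 mm thick, turning with the screw). At the start it hangs 2 to 4.2 mm above the level of the pot's bottom (a third to 0.7 of a turn), so the pot passes under it, its feet either side of the pad. It presses on the middle of the pot's bottom.
- screw_head (a point): Centre of the screw's knurled steel head: a cylinder 32 mm in diameter, 20 mm tall, 57 mm above the pad's underside. When the pad touches the pot this point is 24 mm above the top of the clamp arm and the head's underside 14 mm above it.
- cutters: Branch cutters of dark steel lying on the bench left of the jig, 160 mm long, 14 mm high; origin near mid length on the bench. Leave alone.
- tape: Roll of red tape, 60 mm across, 20 mm high, on the bench right of the jig; origin under its centre. Leave alone.
- little_pot: Small round blue glazed pot, 72 mm across, 45 mm high, on the bench right of the jig; origin under its centre. Leave alone.

How it is judged (in metres and radians):
On the way, in this order (a step that is already met when the one before it is completed fails the run):
1. the pot is home in the corner (within 3 mm of each fence, square to 0.04 rad) before it is clamped (x of pot in the frame of home above -0.003 m and y of pot in the frame of home above -0.003 m and angle between the x axis of pot and the x axis of home, either way round below 0.04 rad and contact force between thumbscrew and pot below 1 N), for 0.2 s.
2. the thumbscrew's pad presses on the pot with 20 to 65 N (contact force between thumbscrew and pot between 20 and 65 N), for 0.2 s.
At the end, for the whole second after the job is handed in: The pot sits flat on the board, mouth down, within 3 mm of both fences and square to them within 0.04 rad; the thumbscrew's pad presses on it with 20 to 65 N; the hand is away and nothing moves; the cutters, tape and little pot are where they were (within 15 mm) (all of step 2 and x of pot in the frame of home above -0.003 m and y of pot in the frame of home above -0.003 m and angle between the x axis of pot and the x axis of home, either way round below 0.04 rad and z of pot in the frame of home below 0.002 m and angle between pot's own z axis and vertical below 0.03 rad and linear speed of pot below 0.01 m/s and angular speed of thumbscrew below 0.05 rad/s); the robot touches nothing.
It fails at once if the screw is overtightened: the pad presses on the pot with more than 65 N (contact force between thumbscrew and pot above 65 N).
It fails at once if the pot is pushed with more than 35 N (contact force between any of the fingers, the arm and pot above 35 N).
It fails at once if the cutters are moved (distance of cutters from where it was at the start of the episode above 0.015 m).
It fails at once if the tape is moved (distance of tape from where it was at the start of the episode above 0.015 m).
It fails at once if the little pot is moved (distance of little_pot from where it was at the start of the episode above 0.015 m).
It also fails if it takes over 72 s, if anything falls off the work surface, if the arm or the gripper's body presses on something with over 40 N, if the wrist force passes 120 N, or if a joint passes its speed limit or range.

## Working session

There is one attempt and no reset: what is moved stays moved. The work goes in short steps, Python scripts to look and compute and a shell command to move; the robot and the scene stay as the last step left them, time stands still between calls to the robot, and variables do not carry over. Pictures are saved under pics/ and viewed, and the job is handed in when it is done.

```bash
ls; mkdir -p pics; python3 - <<'E'
from plant import ctrl, snapshot, silhouettes
import cv2, numpy as np, pickle
o=ctrl.get_obs(); print(o, ctrl.tcp_to_grasp)
for n in ["scene","side","wrist"]:
    s=snapshot(n); cv2.imwrite(f"pics/{n}0.png", s["image"][:,:,::-1]); 
    print(n,{k:v for k,v in s.items() if k!="image"})
    for t in ["jig","pot","thumbscrew"]:
        r=silhouettes(s,t); print(t,[(x["confidence"],x["bbox"]) for x in r])
    pickle.dump(s,open(f"{n}0.pkl","wb"))
E
```

```text
pics
{'clock': 0.0, 'joint_pos': array([ 1.65082559e+01,  2.05902062e+01,  6.33545452e-01, -2.11429509e-02,
       -7.01371467e+01, -1.65065756e+01]), 'qvel': array([-0.01550433,  0.08664298, -0.0982572 , -0.01674353,  0.09110367,
       -0.08058061]), 'tau': array([-8.00930356e-04, -5.82726967e+01,  2.93058443e+01,  6.99745238e+00,
        6.93249181e-03, -2.06530804e-04]), 'tool_pos': array([ 6.74495913e-01, -8.77065311e-06,  2.25631624e-01]), 'orientation': array([-8.99044109e+01,  7.59912672e-03,  8.99944866e+01]), 'force': array([-0.19453222, -0.02892142,  0.19900965]), 'moment': array([0.00983066, 0.00540497, 0.02928792]), 'opening': 0.08778189209367679} 0.0188
scene {'camera_matrix': array([[589.93950094,   0.        , 317.20184289],
       [  0.        , 589.93950094, 235.8753991 ],
       [  0.        ,   0.        ,   1.        ]]), 'eye': array([1.22903604, 0.16085926, 1.07900521]), 'orientation': array([-146.73603804,    0.74551179,  103.58044702]), 'shot': 1}
jig [(0.65, [246.3, 199.5, 147.4, 125.4])]
pot [(0.97, [281.3, 216.3, 79.7, 63.8])]
thumbscrew [(0.73, [321.8, 22
[... 469 characters left out ...]
'camera_matrix': array([[428.43467458,   0.        , 322.22405609],
       [  0.        , 428.43467458, 238.92323304],
       [  0.        ,   0.        ,   1.        ]]), 'mount': array([[ 1.02390628e-03,  9.70026019e-01,  2.42998917e-01,
        -6.53739171e-02],
       [-2.42295137e-04, -2.42998797e-01,  9.70026560e-01,
        -1.58994939e-01],
       [ 9.99999446e-01, -1.05209374e-03, -1.37754073e-05,
        -1.28233416e-04],
       [ 0.00000000e+00,  0.00000000e+00,  0.00000000e+00,
         1.00000000e+00]]), 'shot': 3}
jig [(0.64, [211.4, 1.4, 365.6, 378.6])]
pot [(0.96, [350.0, 102.3, 175.3, 200.4]), (0.6, [377.6, 261.8, 55.0, 42.9])]
thumbscrew [(0.85, [375.7, 261.8, 57.5, 40.2])]
```

View pics/scene0.png

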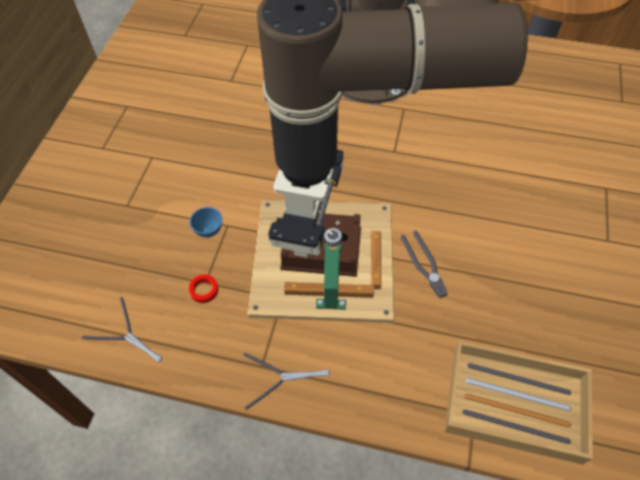

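View pics/side0.png

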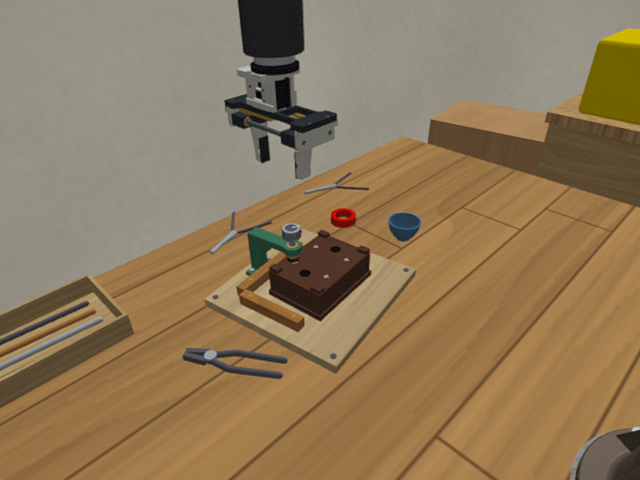

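View pics/wrist0.png

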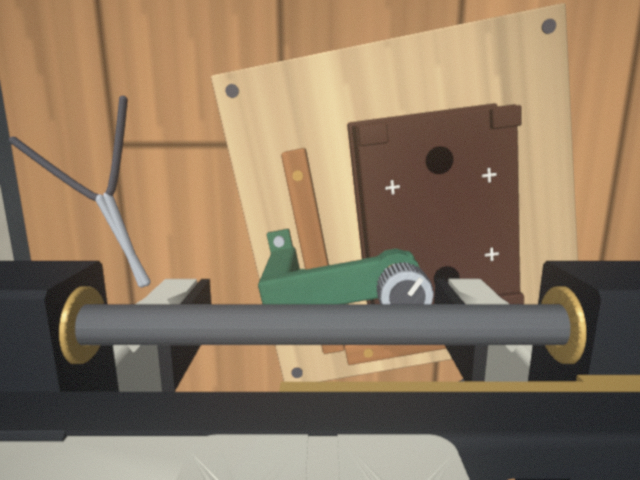

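The wrist view shows the whole jig, with the head at about (407,292) and the pot's top spanning (350–520, 105–300). I'll zoom in to pick corners.

```bash
python3 - <<'E'
import cv2
im=cv2.imread("pics/side0.png")[210:375,190:430]; cv2.imwrite("pics/side0z.png",cv2.resize(im,None,fx=3.3,fy=3.3,interpolation=cv2.INTER_CUBIC))
im=cv2.imread("pics/scene0.png")[190:330,235:405]; cv2.imwrite("pics/scene0z.png",cv2.resize(im,None,fx=4,fy=4,interpolation=cv2.INTER_CUBIC))
E
```

```text
(no output)
```

View pics/side0z.png

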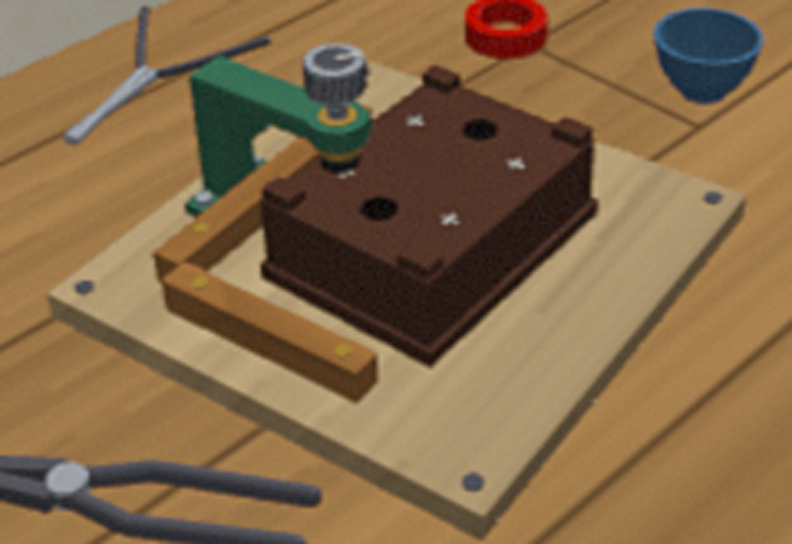

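View pics/scene0z.png

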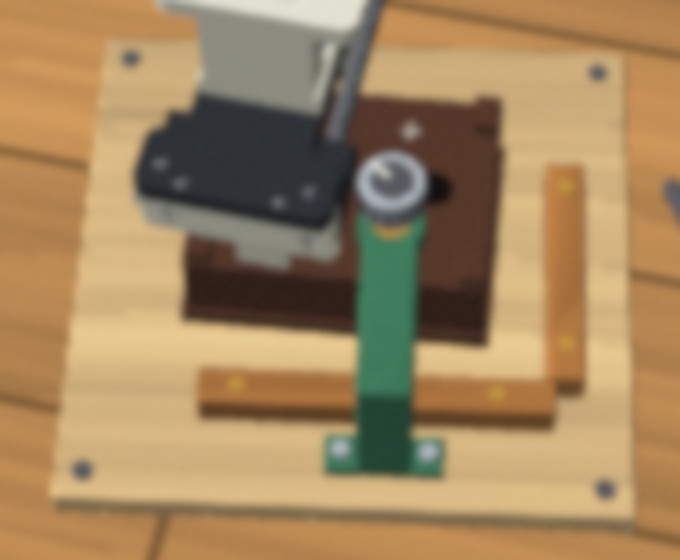

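```bash
cat > h.py <<'E'
import numpy as np, pickle
from scipy.spatial.transform import Rotation as Ro
from scipy.optimize import least_squares
def Rw(o): return Ro.from_euler('xyz',o,degrees=True).as_matrix()
def cam(s,obs=None):
    K=s["camera_matrix"]
    if "mount" in s:
        T=np.eye(4);T[:3,:3]=Rw(obs["orientation"]);T[:3,3]=obs["tool_pos"];T=T@s["mount"]
        return K,T[:3,:3],T[:3,3]
    return K,Rw(s["orientation"]),np.array(s["eye"])
def proj(c,P):
    K,R,t=c; q=(np.atleast_2d(P)-t)@R@K.T; return q[:,:2]/q[:,2:]
def ray(c,uv,z):
    K,R,t=c; d=R@np.linalg.solve(K,[*uv,1]); return t+d*(z-t[2])/d[2]
def body(p,L):
    c,s=np.cos(p[2]),np.sin(p[2]); L=np.atleast_2d(L)
    return np.c_[p[0]+c*L[:,0]-s*L[:,1],p[1]+s*L[:,0]+c*L[:,1],L[:,2]]
def fit(p0,data,sc):
    # data: list (cam, local, uv)
    f=lambda p: np.concatenate([(proj(c,body(p,l))-u).ravel() for c,l,u in data])
    r=least_squares(f,p0,loss='soft_l1',f_scale=sc); return r.x,f(r.x).reshape(-1,2)
E
python3 - <<'E'
from h import *
S={n:pickle.load(open(n+"0.pkl","rb")) for n in ["scene","side","wrist"]}
obs={"orientation":[-89.904,.0076,89.9945],"tool_pos":[.674496,0,.22563]}
C={n:cam(S[n],obs) for n in S}
z=lambda n,u: (np.array(u)/{"side":3.3,"scene":4}[n]+{"side":[190,210],"scene":[235,190]}[n]) if n!="wrist" else np.array(u)
FL,FR,NL,NR=[.125,.125,.018],[.125,-.165,.018],[-.16,.125,.018],[-.16,-.165,.018]
jd=[("scene",FL,(632,512)),("scene",NR,(105,42)),("scene",NL,(622,55)),("scene",FR,(55,495)),
("side",FL,(50,297)),("side",NL,(484,518)),("side",NR,(743,200)),("wrist",FR,(213,75)),("wrist",NR,(563,6)),
("wrist",[.06,-.095,.04],(304,149)),("wrist",[.08,-.095,.04],(282,153)),("side",[-.07,.1,.04],(360,378)),("side",[-.07,.08,.04],(377,355))]
D=[(C[n],l,z(n,u)) for n,l,u in jd]
j,r=fit([.7,.1,0],D,1); print("jig",j); print(np.c_[r].round(1).tolist())
b=.018
pd=[("side",[-.06,.08,b],(430,362)),("side",[.06,.08,b],(264,272)),("side",[-.06,-.08,b+.012],(597,203)),
("scene",[.06,.08,b],(487,345)),("scene",[.06,-.08,b],(184,320)),
("wrist",[.057,-.077,b+.055],(351,122)),("wrist",[-.046,-.069,b+.063],(507,117)),("wrist",[.046,-.069,b+.063],(373,134))]
D=[(C[n],l,z(n,u)) for n,l,u in pd]
p,r=fit([.7,.1,0],D,1); print("pot",p); print(r.round(1).tolist())
c,s=np.cos(j[2]),np.sin(j[2]); d=p[:2]-j[:2]; print("pot in home",c*d[0]+s*d[1],-s*d[0]+c*d[1],p[2]-j[2])
# thumbscrew head: top centre
print("head by ray @z=.143", ray(C["wrist"],(407,292),.143), ray(C["scene"],z("scene",(395,178)),.143),ray(C["side"],z("side",(337,57)),.143), "clamp",body(j,[.012,0,.106]))
E
```

```text
jig [0.61111174 0.02974756 0.18805065]
[[0.6, 0.5], [0.2, -2.6], [0.3, -1.8], [-1.8, -1.0], [-1.8, -0.3], [-0.8, 1.0], [1.2, -0.8], [-3.3, 0.9], [3.2, -3.4], [1.0, -0.3], [-1.8, 0.5], [-1.7, -0.0], [0.3, -0.3]]
pot [ 0.58575531 -0.00118419  0.12141863]
[[-0.4, 3.1], [-1.8, 2.4], [0.7, -0.8], [-0.7, 0.7], [-1.9, -0.4], [3.4, 1.8], [-0.4, -0.5], [-0.6, -0.5]]
pot in home -0.03069191965447434 -0.025646201605573973 -0.06663202054346022
head by ray @z=.143 [0.62363859 0.02806829 0.143     ] [0.62485481 0.03472507 0.143     ] [0.62385778 0.0283474  0.143     ] clamp [[0.62290019 0.03199089 0.106     ]]
```

```bash
python3 -m pendant '[[[2,-3,2,0,-3.6,0,1],[2,-3,2,0,-3.6,0,1],[2,-3,2,0,-3.6,0,1],[0,0,0,0,0,0,1],[0,0,0,0,0,0,1]]]'; python3 - <<'E'
from plant import ctrl, snapshot, silhouettes
import cv2, pickle
o=ctrl.get_obs(); s=snapshot("wrist"); pickle.dump((s,o),open("w1.pkl","wb")); cv2.imwrite("pics/wrist1.png",s["image"][:,:,::-1]); print(o["tool_pos"],o["orientation"])
s=snapshot("scene");pickle.dump(s,open("scene1.pkl","wb"));cv2.imwrite("pics/scene1.png",cv2.resize(s["image"][190:330,235:405,::-1],None,fx=4,fy=4,interpolation=cv2.INTER_CUBIC))
E
```

```text
clock: 1.02
tool_pos: [0.6115, 0.0572, 0.3199]
orientation: [-90.3, -0.1, 100.9]
force: [0.4, 0.6, -0.3]
opening: 0.0875
[0.61147497 0.057202   0.31990468] [-9.03229237e+01 -5.43985569e-02  1.00920907e+02]
```

View pics/wrist1.png

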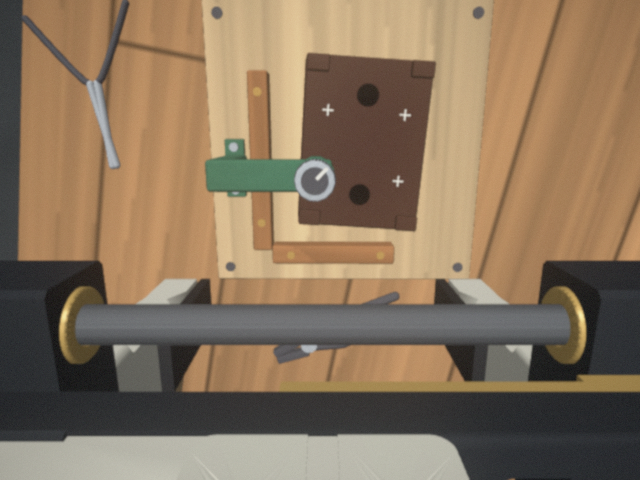

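View pics/scene1.png

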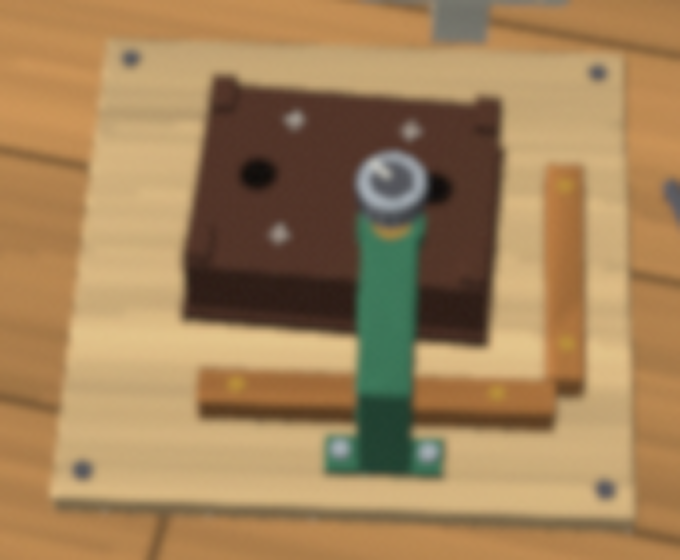

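```bash
cat > fit1.py <<'E'
from h import *
w,o=pickle.load(open("w1.pkl","rb")); sc=pickle.load(open("scene1.pkl","rb")); sd=pickle.load(open("side0.pkl","rb"))
C={"wrist":cam(w,o),"scene":cam(sc),"side":cam(sd)}
z=lambda n,u: (np.array(u)/{"side":3.3,"scene":4}[n]+{"side":[190,210],"scene":[235,190]}[n]) if n!="wrist" else np.array(u)
t=.04
jd=[("wrist",[.125,.125,.018],(219,279)),("wrist",[-.16,.125,.018],(471,279)),("wrist",[.08,-.095,t],(247,71)),("wrist",[.06,-.095,t],(269,71)),
("wrist",[.08,.085,t],(255,249)),("wrist",[.06,.08,t],(273,243)),("wrist",[-.07,.08,t],(393,243)),("wrist",[-.07,.1,t],(394,263)),("wrist",[.06,.1,t],(273,262))]
pd=[("wrist",[.056,-.076,.081],(306,54)),("wrist",[-.056,-.076,.081],(434,63)),("wrist",[.056,.076,.081],(299,224)),("wrist",[-.056,.076,.081],(415,231))]
sj=[("scene",[.125,.125,.018],(632,512)),("scene",[-.16,-.165,.018],(105,42)),("scene",[-.16,.125,.018],(622,55)),("scene",[.125,-.165,.018],(55,495)),
("side",[.125,.125,.018],(50,297)),("side",[-.16,.125,.018],(484,518)),("side",[-.16,-.165,.018],(743,200))]
sp=[("side",[-.06,.08,.018],(430,362)),("side",[.06,.08,.018],(264,272)),("scene",[.06,.08,.018],(487,345)),("scene",[.06,-.08,.018],(184,320))]
for a,b in [(jd,pd),(sj,sp),(jd+sj,pd+sp)]:
    j,r=fit([.61,.03,.19],[(C[n],l,z(n,u)) for n,l,u in a],1); print("jig",j.round(4),abs(r).max(),r.std())
    p,r=fit([.6,.0,.12],[(C[n],l,z(n,u)) for n,l,u in b],1); print("pot",p.round(4),abs(r).max())
    c,s=np.cos(j[2]),np.sin(j[2]); d=p[:2]-j[:2]; print("rel",np.round([c*d[0]+s*d[1],-s*d[0]+c*d[1],p[2]-j[2]],4))
h=ray(C["wrist"],(315,180),.143);print("head",h,"clamp",body(j,[.012,0,.106]))
E
python3 fit1.py
```

```text
jig [0.6108 0.0281 0.1892] 2.571209272812496 1.2585119218277048
pot [ 0.5859 -0.      0.1318] 1.4908222484390592
rel [-0.0297 -0.023  -0.0574]
jig [0.612  0.0299 0.1954] 2.116422976806888 0.9998417722377403
pot [ 0.5863 -0.0022  0.1329] 2.6433921714507846
rel [-0.0315 -0.0265 -0.0625]
jig [0.611  0.0285 0.1908] 2.5919245232405217 1.268623835925088
pot [ 5.859e-01 -4.000e-04  1.328e-01] 3.3081192186247677
rel [-0.0302 -0.0236 -0.0579]
head [0.62340401 0.03044942 0.143     ] clamp [[0.62279889 0.03078038 0.106     ]]
```

```bash
python3 -m pendant '[[[-4.1,0,0.9,0,0,0,0.7],[-4.1,0,0.9,0,0,0,0.7],[-4.1,0,0.9,0,0,0,0.7],[-4,0,0.9,0,0,0,0.7],[0,4,0,0,0,0,0.7],[0,4,0,0,0,0,0.7],[0,4,0,0,0,0,0.7],[0,4,0,0,0,0,0.7],[0,4,0,0,0,0,0.7],[0,4,0,0,0,0,0.7],[0,3,0,0,0,0,0.7],[0,0,0,0,0,0,0.7]]]'; python3 - <<'E'
from plant import ctrl, snapshot, silhouettes
import cv2, pickle
o=ctrl.get_obs(); s=snapshot("side"); cv2.imwrite("pics/side2.png",s["image"][:,:,::-1]); print(o["tool_pos"],o["orientation"],o["moment"],o["force"])
s=snapshot("wrist"); cv2.imwrite("pics/wrist2.png",s["image"][:,:,::-1])
E
```

```text
clock: 2.12
tool_pos: [0.6009, -0.1109, 0.0383]
orientation: [-89.2, -0.1, 100.6]
force: [-1.2, 0.9, -1.3]
opening: 0.0616
[ 0.60093012 -0.11087279  0.0383421 ] [-89.22513008  -0.12346867 100.63729433] [-0.04858257  0.25041134 -0.0288441 ] [-1.21988026  0.88464842 -1.28481163]
```

View pics/side2.png

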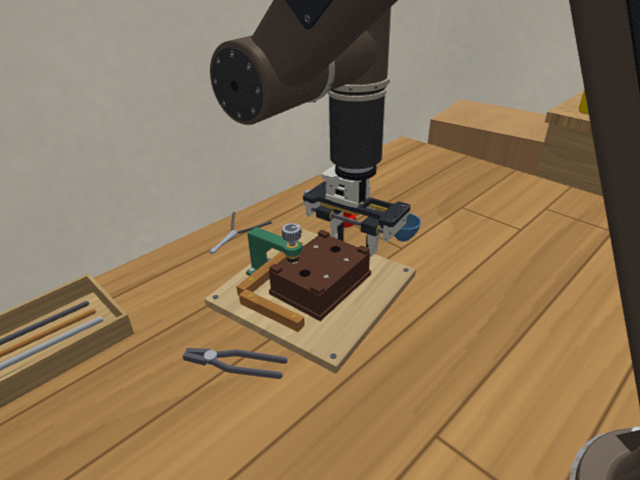

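View pics/wrist2.png

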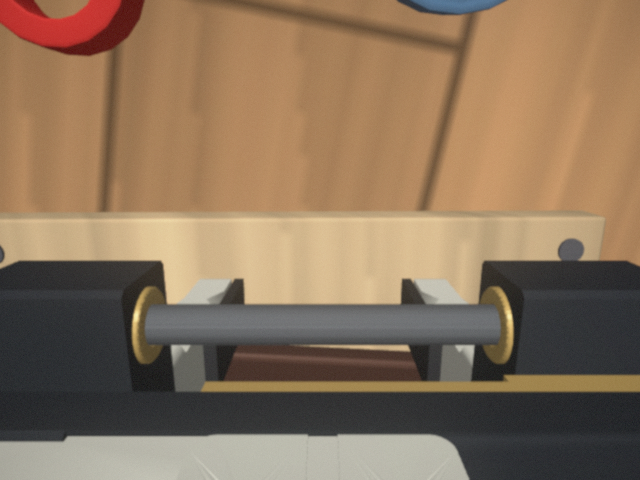

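```bash
python3 -m pendant '[[[0,0.6,-0.3,0,0,0,0.7],[0,0.6,-0.2,0,0,0,0.7],[0,0,0,0,0,0,0.7],[0.5,0,0,0,0,0,0.7],[0.5,0,0,0,0,0,0.7],[0.3,0,0,0,0,0,0.7],[0,0,0,0,0,0,0.7],[0,0,0,0,0,0,0.7]]]';python3 -m pendant '[[[0.25,0,0,0,0,0,0.7],[0.25,0,0,0,0,0,0.7],[0.25,0,0,0,0,0,0.7],[0.25,0,0,0,0,0,0.7]]]'
```

```text
clock: 2.88
tool_pos: [0.6092, -0.0957, 0.035]
orientation: [-90.0, 0.0, 100.8]
force: [0.4, -0.7, 0.7]
opening: 0.0613
clock: 3.22
tool_pos: [0.6075, -0.0865, 0.0346]
orientation: [-90.0, 0.0, 100.8]
force: [1.7, -2.0, -0.6]
opening: 0.0614
```

```bash
python3 -m pendant '[[[0.2,0,0,0,0,0,0.7],[0.2,0,0,0,0,0,0.7],[0.2,0,0,0,0,0,0.7],[0.2,0,0,0,0,0,0.7]]]';python3 -m pendant '[[[0.2,0,0,0,0,0,0.7],[0.2,0,0,0,0,0,0.7],[0.2,0,0,0,0,0,0.7]]]'
```

```text
clock: 3.55
tool_pos: [0.6059, -0.0785, 0.0346]
orientation: [-90.0, 0.0, 100.8]
force: [2.8, -3.3, -0.6]
opening: 0.0612
clock: 3.8
tool_pos: [0.6045, -0.0725, 0.0346]
orientation: [-90.0, 0.0, 100.8]
force: [1.2, -4.3, -0.3]
opening: 0.0615
```

```bash
python3 -m pendant '[[[0.2,0,0,0,0,0,0.7],[0.2,0,0,0,0,0,0.7],[0.2,0,0,0,0,0,0.7]]]';python3 -m pendant '[[[0.1,0,0,0,0,0,0.7],[0.1,0,0,0,0,0,0.7]]]';python3 -m pendant '[[[0.1,0,0,0,0,0,0.7],[0.1,0,0,0,0,0,0.7]]]'
```

```text
clock: 4.05
tool_pos: [0.6032, -0.0667, 0.0346]
orientation: [-90.0, 0.0, 100.8]
force: [1.3, -4.4, -0.9]
opening: 0.0612
clock: 4.22
tool_pos: [0.6029, -0.0647, 0.0346]
orientation: [-90.0, 0.0, 100.8]
force: [1.0, -4.8, 0.1]
opening: 0.0612
clock: 4.38
tool_pos: [0.6026, -0.0628, 0.0346]
orientation: [-90.0, 0.0, 100.8]
force: [0.6, -4.1, -0.2]
opening: 0.0616
```

```bash
for i in 1; do python3 -m pendant '[[[0.1,0,0,0,0,0,0.7]]]'; done; python3 -m pendant '[[[0.1,0,0,0,0,0,0.7]]]'
```

```text
clock: 4.47
tool_pos: [0.6025, -0.0621, 0.0346]
orientation: [-90.0, 0.0, 100.8]
force: [3.2, -13.3, -1.3]
opening: 0.0613
clock: 4.55
tool_pos: [0.6026, -0.062, 0.0347]
orientation: [-90.0, 0.1, 100.8]
force: [3.4, -17.8, -0.3]
opening: 0.0613
```

```bash
python3 -m pendant '[[[0.1,0,0,0,0,0,0.7]]]'
```

```text
clock: 4.63
tool_pos: [0.6026, -0.0619, 0.035]
orientation: [-90.0, 0.1, 100.8]
force: [4.1, -21.7, 0.6]
opening: 0.0612
```

```bash
python3 -m pendant '[[[-1.5,0,0,0,0,0,0.7],[-1.5,0,0,0,0,0,0.7],[0,-4,0,0,0,0,0.9],[0,-4,0,0,0,0,0.9],[0,-4,0,0,0,0,0.9],[0,-4,0,0,0,0,0.9],[3.9,0,3.1,0,0,0,0.9],[3.9,0,3.1,0,0,0,0.9],[3.9,0,3.1,0,0,0,0.9],[0,0,0,0,6.9,0,0.9],[0,0,0,0,6.9,0,0.9],[0,0,0,0,6.9,0,0.9]]]'
python3 -m pendant '[[[0,0,0,0,6.9,0,0.9],[0,0,0,0,6.9,0,0.9],[0,0,0,0,6.9,0,0.9],[0,0,0,0,6.9,0,0.9],[0,0,0,0,6.9,0,0.9],[0,0,0,0,6.9,0,0.9],[0,0,0,0,6.9,0,0.9],[0,0,0,0,6.9,0,0.9],[0,0,0,0,6.9,0,0.9],[0,0,0,0,6.9,0,0.9],[0,0,0,0,0.3,0,0.9],[0,0,0,0,0,0,0.9]]]'
python3 - <<'E'
from plant import ctrl, snapshot, silhouettes
import cv2, pickle
o=ctrl.get_obs(); s=snapshot("wrist"); pickle.dump((s,o),open("w3.pkl","wb")); cv2.imwrite("pics/wrist3.png",s["image"][:,:,::-1]); print(o["tool_pos"],o["orientation"],o["joint_pos"])
s=snapshot("side");pickle.dump(s,open("side3.pkl","wb"));cv2.imwrite("pics/side3.png",s["image"][:,:,::-1])
E
```

```text
clock: 5.63
tool_pos: [0.5124, -0.0063, 0.1951]
orientation: [-90.0, -0.1, 79.9]
force: [0.9, 1.0, 0.7]
opening: 0.0787
clock: 6.63
tool_pos: [0.5129, -0.0073, 0.1945]
orientation: [-90.0, 0.0, 11.0]
force: [-0.4, 0.3, -0.3]
opening: 0.0789
[ 0.51285531 -0.00725039  0.19447796] [-8.99620561e+01  1.69604574e-03  1.10022812e+01] [ 2.11193823e+01  6.65991432e+00 -2.21900936e+01 -4.29891756e-02
 -6.11450034e+01 -1.00096357e+02]
```

View pics/wrist3.png

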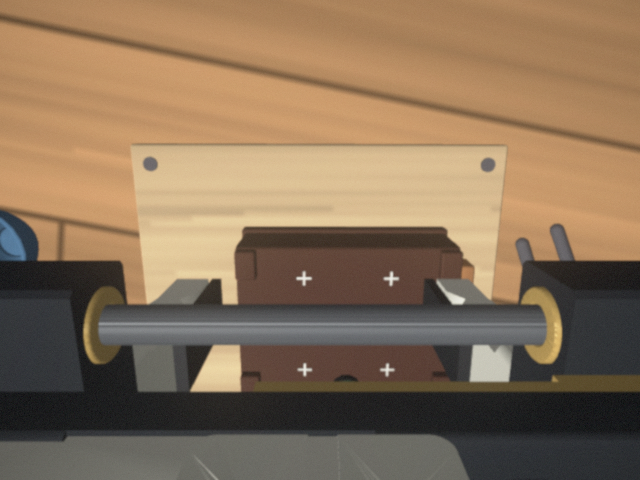

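View pics/side3.png

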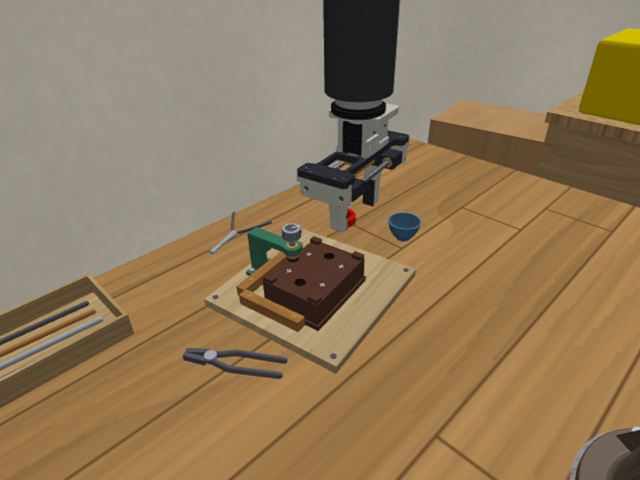

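```bash
python3 -m pendant '[[[-1.7,0,1.6,0,0,0,0.9],[0,4,0,0,0,0,0.9],[0,4,0,0,0,0,0.9],[0,4,0,0,0,0,0.9],[0,3,0,0,0,0,0.9],[0,0.5,0,0,0,0,0.9],[0,0,0,0,0,0,0.9],[0,0,0,0,0,0,0.9]]]'
```

```text
clock: 7.4
tool_pos: [0.4943, 0.005, 0.0406]
orientation: [-90.0, -0.0, 10.9]
force: [0.0, -0.2, 0.0]
opening: 0.0786
```

```bash
python3 -m pendant '[[[0,0.6,0,0,0,0,0.9],[0.6,0,0,0,0,0,0.9],[0.6,0,0,0,0,0,0.9],[0.4,0,0,0,0,0,0.9],[0.2,0,0,0,0,0,0.9],[0.2,0,0,0,0,0,0.9],[0.2,0,0,0,0,0,0.9]]]'; python3 -m pendant '[[[0.2,0,0,0,0,0,0.9],[0.2,0,0,0,0,0,0.9],[0.2,0,0,0,0,0,0.9],[0.2,0,0,0,0,0,0.9]]]'; python3 -m pendant '[[[0.2,0,0,0,0,0,0.9],[0.2,0,0,0,0,0,0.9],[0.2,0,0,0,0,0,0.9],[0.2,0,0,0,0,0,0.9]]]'
```

```text
clock: 7.98
tool_pos: [0.513, 0.0081, 0.0335]
orientation: [-90.0, 0.2, 10.8]
force: [-8.4, -1.2, 5.6]
opening: 0.079
clock: 8.32
tool_pos: [0.5209, 0.0095, 0.0335]
orientation: [-90.0, 0.2, 10.8]
force: [-7.0, -0.8, 5.7]
opening: 0.0788
clock: 8.65
tool_pos: [0.5288, 0.011, 0.0335]
orientation: [-90.0, 0.2, 10.8]
force: [-7.5, -0.3, 5.3]
opening: 0.0791
```

```bash
python3 -m pendant '[[[0,-0.2,0,0,0,0,0.9],[0.1,0,0,0,0,0,0.9],[0.2,0,0,0,0,0,0.9],[0.2,0,0,0,0,0,0.9],[0.2,0,0,0,0,0,0.9]]]'; python3 -m pendant '[[[0.2,0,0,0,0,0,0.9],[0.2,0,0,0,0,0,0.9]]]'
```

```text
clock: 9.07
tool_pos: [0.5369, 0.0129, 0.0355]
orientation: [-90.0, 0.1, 10.8]
force: [-4.9, -1.2, 0.7]
opening: 0.079
clock: 9.23
tool_pos: [0.5407, 0.0136, 0.0354]
orientation: [-90.0, 0.1, 10.8]
force: [-4.4, -0.8, 1.7]
opening: 0.0788
```

```bash
python3 -m pendant '[[[0.1,0,0,0,0,0,0.9],[0.1,0,0,0,0,0,0.9]]]';python3 -m pendant '[[[0.1,0,0,0,0,0,0.9]]]';python3 -m pendant '[[[0.1,0,0,0,0,0,0.9]]]'
```

```text
clock: 9.4
tool_pos: [0.5429, 0.0141, 0.0355]
orientation: [-90.0, 0.1, 10.8]
force: [-5.4, -1.2, 1.6]
opening: 0.0788
clock: 9.48
tool_pos: [0.5438, 0.0143, 0.0355]
orientation: [-90.0, 0.1, 10.8]
force: [-5.8, -1.6, 0.1]
opening: 0.0786
clock: 9.57
tool_pos: [0.5449, 0.0145, 0.0355]
orientation: [-90.0, 0.1, 10.8]
force: [-5.3, -0.6, 1.0]
opening: 0.0791
```

```bash
python3 -m pendant '[[[0.1,0,0,0,0,0,0.9]]]';python3 -m pendant '[[[0.05,0,0,0,0,0,0.9]]]';python3 -m pendant '[[[0.05,0,0,0,0,0,0.9]]]'
```

```text
clock: 9.65
tool_pos: [0.5455, 0.0146, 0.0355]
orientation: [-90.0, 0.1, 10.8]
force: [-10.3, 0.4, 6.5]
opening: 0.079
clock: 9.73
tool_pos: [0.5455, 0.0146, 0.0354]
orientation: [-90.0, 0.2, 10.8]
force: [-10.0, -0.4, 6.4]
opening: 0.0788
clock: 9.82
tool_pos: [0.5455, 0.0146, 0.0354]
orientation: [-90.0, 0.2, 10.8]
force: [-11.8, -0.3, 8.0]
opening: 0.079
```

```bash
python3 -m pendant '[[[0.1,0,0,0,0,0,0.9]]]';python3 -m pendant '[[[0.1,0,0,0,0,0,0.9]]]'
```

```text
clock: 9.9
tool_pos: [0.5454, 0.0145, 0.0354]
orientation: [-90.0, 0.3, 10.8]
force: [-15.6, 0.4, 11.6]
opening: 0.0791
clock: 9.98
tool_pos: [0.5454, 0.0144, 0.0352]
orientation: [-90.0, 0.4, 10.8]
force: [-19.2, 0.5, 13.6]
opening: 0.0791
```

```bash
python3 -m pendant '[[[-1.5,0,0,0,0,0,0.7],[-1.5,0,0,0,0,0,0.7],[0,-4,0,0,0,0,0.7],[0,-4,0,0,0,0,0.7],[0,-4,0,0,0,0,0.7],[0,-4,0,0,0,0,0.7],[0,-4,0,0,-6.9,0,0.7],[0,-4,0,0,-6.9,0,0.7],[0,-4,0,0,-6.9,0,0.7],[0,0,0,0,-6.9,0,0.7],[0,0,0,0,-6.9,0,0.7],[0,0,0,0,-6.9,0,0.7]]]'
python3 -m pendant '[[[0,0,0,0,-6.9,0,0.7],[0,0,0,0,-6.9,0,0.7],[0,0,0,0,-6.9,0,0.7],[0,0,0,0,-6.9,0,0.7],[0,0,0,0,-6.9,0,0.7],[0,0,0,0,-6.9,0,0.7],[0,0,0,0,-6.9,0,0.7],[1,0,-3.5,0,-0.3,0,0.7],[1,0,-3.5,0,0,0,0.7],[0.8,0,-3.3,0,0,0,0.7],[0,0,0,0,0,0,0.7],[0,0,0,0,0,0,0.7]]]'
python3 - <<'E'
from plant import ctrl, snapshot, silhouettes
import cv2, pickle
o=ctrl.get_obs(); s=snapshot("wrist"); pickle.dump((s,o),open("w4.pkl","wb")); cv2.imwrite("pics/wrist4.png",s["image"][:,:,::-1]); print(o["tool_pos"],o["orientation"],o["joint_pos"])
s=snapshot("side");pickle.dump(s,open("side4.pkl","wb"));cv2.imwrite("pics/side4.png",cv2.resize(s["image"][210:375,190:430,::-1],None,fx=3.3,fy=3.3,interpolation=cv2.INTER_CUBIC))
E
```

```text
clock: 10.98
tool_pos: [0.5212, 0.0103, 0.3174]
orientation: [-90.2, -0.2, 52.6]
force: [0.0, 0.5, -0.1]
opening: 0.0612
clock: 11.98
tool_pos: [0.6178, 0.0574, 0.3144]
orientation: [-90.0, 0.0, 100.8]
force: [-0.0, 0.1, 0.6]
opening: 0.0613
[0.61778993 0.05741894 0.31444137] [-8.99865005e+01  1.86551935e-02  1.00830007e+02] [ 2.33265159e+01  1.30499028e+01  1.54929592e+00  1.56045888e-02
 -7.85166097e+01 -1.24996199e+01]
```

View pics/wrist4.png

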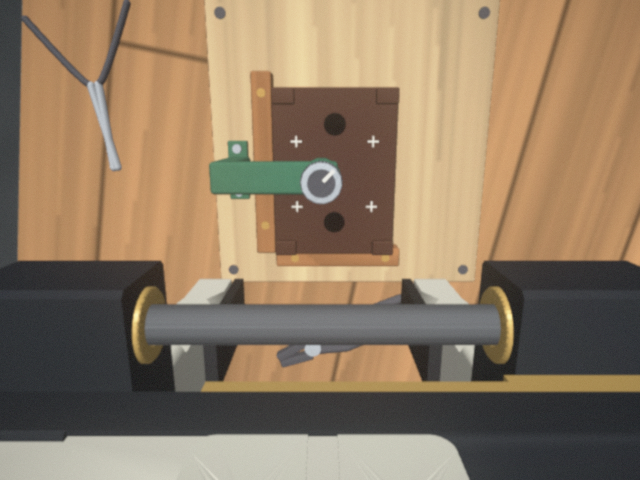

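View pics/side4.png

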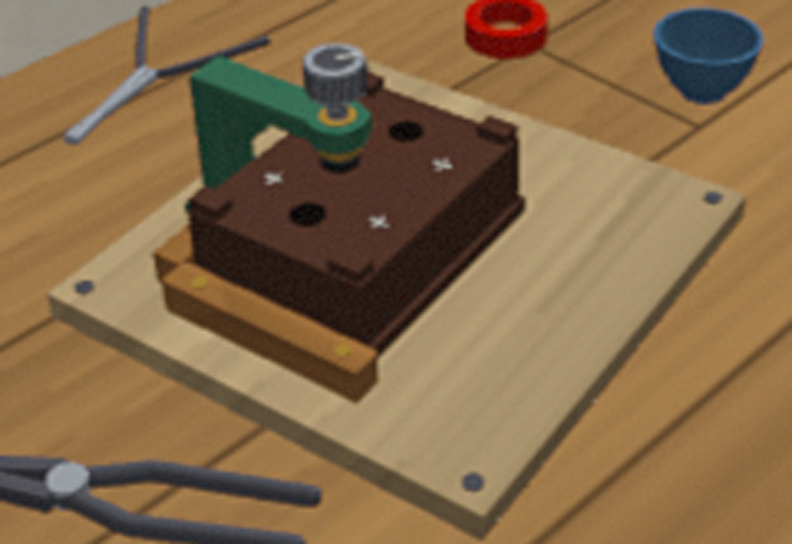

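```bash
python3 - <<'E'
from h import *
w,o=pickle.load(open("w4.pkl","rb")); C=cam(w,o); t=.04
jd=[([.125,.125,.018],(221,281)),([-.16,.125,.018],(476,281)),([.08,-.095,t],(251,71)),([.06,-.095,t],(272,71)),([.08,.085,t],(258,253)),([-.07,.1,t],(399,266)),([.06,.1,t],(277,266))]
pd=[([.056,-.076,.081],(272,88)),([-.056,-.076,.081],(399,88)),([.056,.076,.081],(275,254)),([-.056,.076,.081],(394,254))]
j,r=fit([.61,.03,.19],[(C,l,np.array(u)) for l,u in jd],1); print(j,abs(r).max())
p,r=fit([.61,.03,.19],[(C,l,np.array(u)) for l,u in pd],1); print(p,abs(r).max())
c,s=np.cos(j[2]),np.sin(j[2]); d=p[:2]-j[:2]; print("rel",np.round([c*d[0]+s*d[1],-s*d[0]+c*d[1],p[2]-j[2]],4))
h=ray(C,(321,183),.143);print("head",h,"clamp",body(j,[.012,0,.106]))
E
```

```text
[0.61081711 0.02869087 0.18842117] 0.8321282422884337
[0.61135679 0.02881643 0.18886025] 1.5075301887250419
rel [0.0006 0.     0.0004]
head [0.62375915 0.0310296  0.143     ] clamp [[0.62260473 0.03093857 0.106     ]]
```

```bash
python3 -m pendant '[[[-3.6,0,0.5,0,0,0,0.7],[-3.6,0,0.5,0,0,0,0.7],[-3.6,0,0.5,0,0,0,0.7],[-3.5,0,0.3,0,0,0,0.7],[0,4,0,0,0,0,0.7],[0,4,0,0,0,0,0.7],[0,4,0,0,0,0,0.7],[0,4,0,0,0,0,0.7],[0,4,0,0,0,0,0.7],[0,4,0,0,0,0,0.7],[0,3.5,0,0,0,0,0.7],[0,0,0,0,0,0,0.7]]]'; python3 -m pendant '[[[0,0,0,0,0,0,0.7],[0,0,0,0,0,0,0.7]]]'
```

```text
clock: 13.08
tool_pos: [0.62, -0.0879, 0.0347]
orientation: [-89.5, -0.1, 100.7]
force: [-1.1, 0.1, -0.0]
opening: 0.0616
clock: 13.25
tool_pos: [0.6266, -0.0875, 0.0434]
orientation: [-90.2, 0.1, 100.8]
force: [0.2, -0.2, 0.1]
opening: 0.0612
```

```bash
python3 -m pendant '[[[0,0.7,0,0,0,0,0.7],[0.8,0,0,0,0,0,0.7],[0.8,0,0,0,0,0,0.7],[0.6,0,0,0,0,0,0.7],[0.3,0,0,0,0,0,0.7],[0,0,0,0,0,0,0.7]]]'; python3 -m pendant '[[[0.2,0,0,0,0,0,0.7],[0.1,0,0,0,0,0,0.7]]]';python3 -m pendant '[[[0.1,0,0,0,0,0,0.7]]]';python3 -m pendant '[[[0.1,0,0,0,0,0,0.7]]]'
```

```text
clock: 13.75
tool_pos: [0.6204, -0.0617, 0.0341]
orientation: [-90.0, -0.0, 100.9]
force: [1.1, -0.8, -0.4]
opening: 0.061
clock: 13.92
tool_pos: [0.6198, -0.0597, 0.0337]
orientation: [-90.0, 0.0, 100.8]
force: [0.7, 0.3, -0.2]
opening: 0.0612
clock: 14.0
tool_pos: [0.6196, -0.0591, 0.0336]
orientation: [-90.0, 0.0, 100.8]
force: [0.3, -4.7, 0.8]
opening: 0.061
clock: 14.08
tool_pos: [0.6196, -0.0589, 0.0336]
orientation: [-90.0, 0.1, 100.8]
force: [2.2, -11.1, -0.9]
opening: 0.0611
```

```bash
python3 -m pendant '[[[-1.5,0,0,0,0,0,1],[-1.5,0,0,0,0,0,1],[0,-4,0,0,0,0,1],[0,-4,0,0,0,0,1],[0,-4,0,0,0,0,1],[0,-4,0,0,0,0,1],[0,-3,0,0,0,0,1],[3.9,0,-0.7,0,0,0,1],[3.9,0,-0.7,0,0,0,1],[3.9,0,-0.6,0,0,0,1],[0,0,0,0,-7,0,1],[0,0,0,0,-7,0,1]]]'
python3 -m pendant '[[[0,0,0,0,-7,0,1],[0,0,0,0,-7,0,1],[0,0,0,0,-7,0,1],[0,0,0,0,-7,0,1],[0,0,0,0,-7,0,1],[0,0,0,0,-7,0,1],[0,0,0,0,-7,0,1],[0,0,0,0,-7,0,1],[0,0,0,0,-7,0,1],[0,0,0,0,-7,0,1],[0,0,0,0,-7,0,1],[0,0,0,0,-7,0,1]]]'
python3 -m pendant '[[[0,0,0,0,-7,0,1],[0,0,0,0,-7,0,1],[0,0,0,0,-7,0,1],[0,0,0,0,-7,0,1],[0,0,0,0,-7,0,1],[0,0,0,0,-7,0,1],[0,0,0,0,-7,0,1],[0,0,0,0,-7,0,1],[0,0,0,0,-7,0,1],[0,0,0,0,-7,0,1],[0,0,0,0,0,0,1],[0,0,0,0,0,0,1]]]'
python3 - <<'E'
from plant import ctrl, snapshot, silhouettes
import cv2, pickle
o=ctrl.get_obs(); s=snapshot("wrist"); pickle.dump((s,o),open("w5.pkl","wb")); cv2.imwrite("pics/wrist5.png",s["image"][:,:,::-1]); print(o["tool_pos"],o["orientation"],o["joint_pos"])
s=snapshot("side");pickle.dump(s,open("side5.pkl","wb"));cv2.imwrite("pics/side5.png",cv2.resize(s["image"][100:375,190:430,::-1],None,fx=2,fy=2,interpolation=cv2.INTER_CUBIC))
from h import *
R=Rw(o["orientation"]); print("to head, tool axes cm",R.T@(np.array([.623,.031,.143])-o["tool_pos"])*100)
E
```

```text
clock: 15.08
tool_pos: [0.6226, 0.0336, 0.2235]
orientation: [-90.0, -0.0, 115.2]
force: [-0.8, 0.2, -0.2]
opening: 0.0879
clock: 16.08
tool_pos: [0.6226, 0.0312, 0.2234]
orientation: [-90.0, -0.0, -160.9]
force: [-0.0, 0.9, 0.9]
opening: 0.0875
clock: 17.08
tool_pos: [0.6227, 0.0312, 0.2235]
orientation: [-90.0, 0.0, -91.4]
force: [-0.0, -0.4, -0.9]
opening: 0.0881
[0.62267397 0.03119441 0.22345217] [-9.00106749e+01  5.64991035e-04 -9.14337595e+01] [ 2.07821688e+01  1.58592944e+01 -6.45088676e+00 -4.92775613e-03
 -6.76994877e+01  1.57785942e+02]
to head, tool axes cm [0.0186981  8.04521071 0.03457842]
```

View pics/wrist5.png

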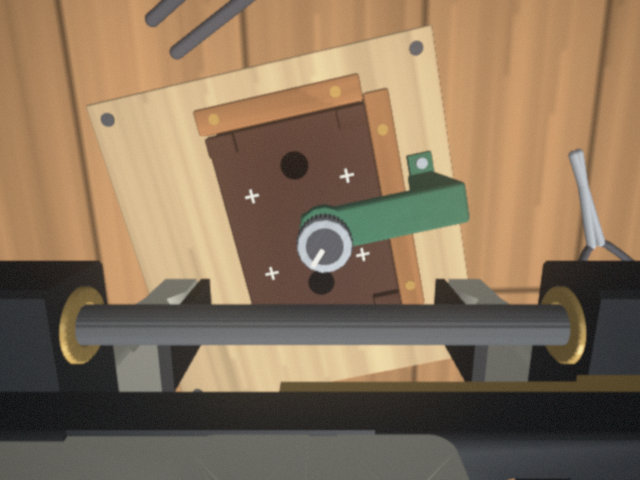

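View pics/side5.png

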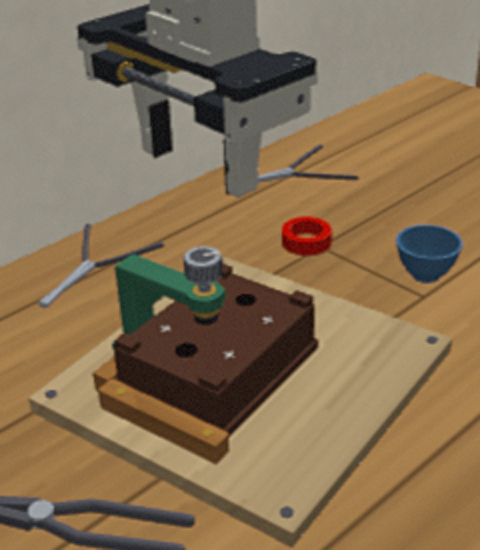

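```bash
python3 - <<'E'
from h import *
w,o=pickle.load(open("w5.pkl","rb")); C=cam(w,o); print(ray(C,(325,245),.143), ray(C,(325,245),.146))
E
```

```text
[0.62430305 0.03213806 0.143     ] [0.62430505 0.03293996 0.146     ]
```

```bash
python3 -m pendant '[[[0,3.5,0.06,0,0,0,1],[0,3.5,0,0,0,0,1],[0,2.5,0,0,0,0,1],[0,1.2,0,0,0,0,1],[0,0,0,0,0,0,1],[0,0,0,0,0,0,1]]]'
```

```text
clock: 17.68
tool_pos: [0.6238, 0.0312, 0.117]
orientation: [-90.0, -0.0, -91.2]
force: [-0.2, -0.3, -0.1]
opening: 0.0875
```

```bash
python3 -m pendant '[[[0,0,0,0,0,0,0],[0,0,0,0,0,0,0],[0,0,0,0,0,0,0],[0,0,0,0,0,0,0],[0,0,0,0,0,0,0],[0,0,0,0,0,0,0]]]';python3 -m pendant '[[[0,0,0,0,0,0,0],[0,0,0,0,0,0,0],[0,0,0,0,0,0,0]]]'; python3 - <<'E'
from plant import ctrl, snapshot
import cv2
o=ctrl.get_obs(); print(o["moment"],o["force"],o["opening"],o["orientation"])
s=snapshot("side");cv2.imwrite("pics/side6.png",cv2.resize(s["image"][180:330,220:370,::-1],None,fx=4,fy=4,interpolation=cv2.INTER_CUBIC))
E
```

```text
clock: 18.18
tool_pos: [0.6234, 0.0313, 0.117]
orientation: [-90.0, 0.0, -91.2]
force: [0.2, 0.3, -0.3]
opening: 0.0533
clock: 18.43
tool_pos: [0.6233, 0.0313, 0.1165]
orientation: [-90.0, -0.0, -91.2]
force: [-0.3, 0.8, 0.1]
opening: 0.033
[-0.14055082 -0.06166563 -0.00489413] [-0.31427345  0.75314097  0.10978282] 0.033008959270070845 [-9.00038431e+01 -2.41476385e-03 -9.11981797e+01]
```

View pics/side6.png

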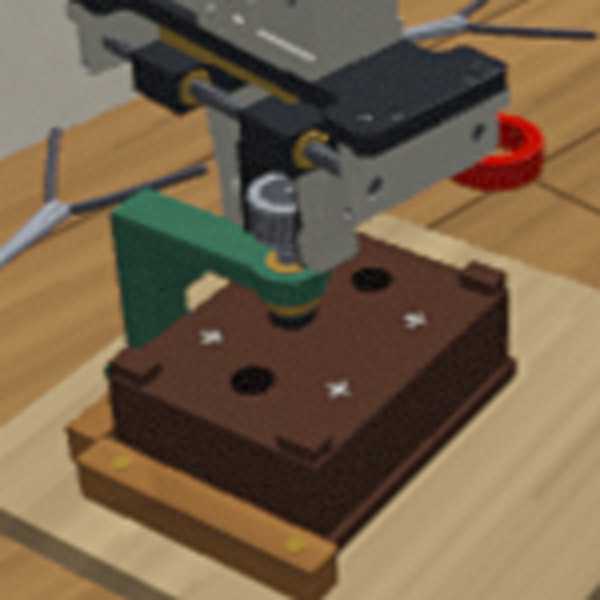

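```bash
cat > m.py <<'E'
from plant import ctrl
o=ctrl.get_obs(); print("M",o["moment"].round(3),"F",o["force"].round(1),"op",round(o["opening"],4),"yaw",o["orientation"][2].round(2),"q6",o["joint_pos"][5].round(1),"tau6",o["tau"][5].round(3),o["tool_pos"].round(4))
E
python3 -m pendant '[[[0,0,0,0,0,0,0],[0,0,0,0,0,0,0]]]'; python3 m.py; python3 -m pendant '[[[0,0.012,0,0,7,0,0],[0,0.012,0,0,7,0,0],[0,0.012,0,0,7,0,0],[0,0.012,0,0,7,0,0],[0,0.012,0,0,7,0,0],[0,0.012,0,0,7,0,0],[0,0.012,0,0,7,0,0]]]'; python3 m.py;python3 -m pendant '[[[0,0.012,0,0,7,0,0],[0,0.012,0,0,7,0,0],[0,0.012,0,0,7,0,0],[0,0.012,0,0,7,0,0],[0,0.012,0,0,7,0,0],[0,0,0,0,0,0,0]]]'; python3 m.py
```

```text
clock: 18.65
tool_pos: [0.6238, 0.0313, 0.1166]
orientation: [-90.0, 0.0, -91.2]
force: [2.7, -0.4, -2.0]
opening: 0.0317
M [-0.453 -1.119 -0.018] F [ 2.7 -0.4 -2. ] op 0.0317 yaw -91.2 q6 158.0 tau6 0.017 [0.6238 0.0313 0.1166]
clock: 19.23
tool_pos: [0.6236, 0.0314, 0.1158]
orientation: [-90.0, 0.0, -140.5]
force: [1.8, 0.1, -1.0]
opening: 0.0313
M [-0.08  -0.575  0.005] F [ 1.8  0.1 -1. ] op 0.0313 yaw -140.54 q6 108.7 tau6 2.393 [0.6236 0.0314 0.1158]
clock: 19.73
tool_pos: [0.6235, 0.0316, 0.1152]
orientation: [-90.0, 0.0, -175.5]
force: [1.5, 0.2, -0.4]
opening: 0.0311
M [ 0.346 -0.457 -0.01 ] F [ 1.5  0.2 -0.4] op 0.0311 yaw -175.53 q6 73.7 tau6 -2.26 [0.6235 0.0316 0.1152]
```

```bash
python3 -m pendant '[[[0,0.012,0,0,7,0,0],[0,0.012,0,0,7,0,0]]]'; python3 m.py;python3 -m pendant '[[[0,0.012,0,0,7,0,0],[0,0.012,0,0,7,0,0]]]'; python3 m.py; python3 - <<'E'
from plant import ctrl, snapshot
import cv2
s=snapshot("scene");cv2.imwrite("pics/scene7.png",cv2.resize(s["image"][180:330,240:400,::-1],None,fx=4,fy=4,interpolation=cv2.INTER_CUBIC))
s=snapshot("wrist");cv2.imwrite("pics/wrist7.png",s["image"][:,:,::-1])
s=snapshot("side");cv2.imwrite("pics/side7.png",cv2.resize(s["image"][200:300,250:350,::-1],None,fx=6,fy=6,interpolation=cv2.INTER_CUBIC))
E
```

```text
clock: 19.9
tool_pos: [0.6235, 0.0316, 0.115]
orientation: [-90.0, 0.0, 170.8]
force: [1.2, 2.5, -1.1]
opening: 0.0314
M [ 0.599 -0.384 -0.013] F [ 1.2  2.5 -1.1] op 0.0314 yaw 170.78 q6 60.0 tau6 2.807 [0.6235 0.0316 0.115 ]
clock: 20.07
tool_pos: [0.6235, 0.0317, 0.1147]
orientation: [-90.0, 0.0, 156.7]
force: [0.5, 1.7, -0.5]
opening: 0.0309
M [ 0.737 -0.389  0.047] F [ 0.5  1.7 -0.5] op 0.0309 yaw 156.74 q6 46.0 tau6 2.395 [0.6235 0.0317 0.1147]
```

View pics/scene7.png

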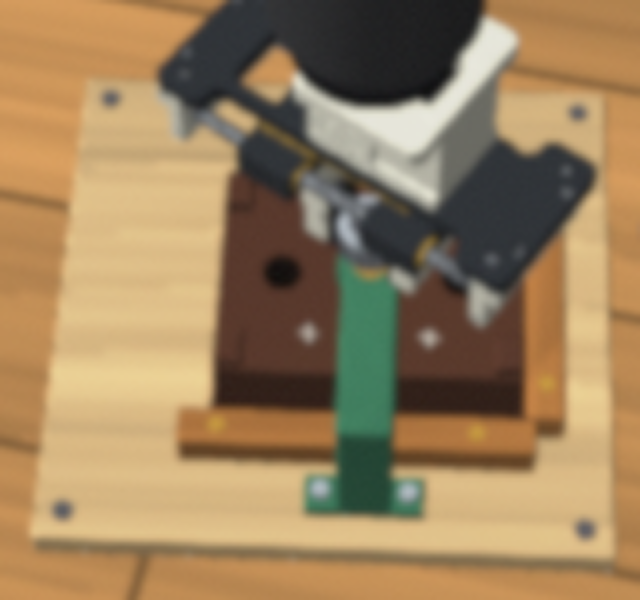

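View pics/wrist7.png

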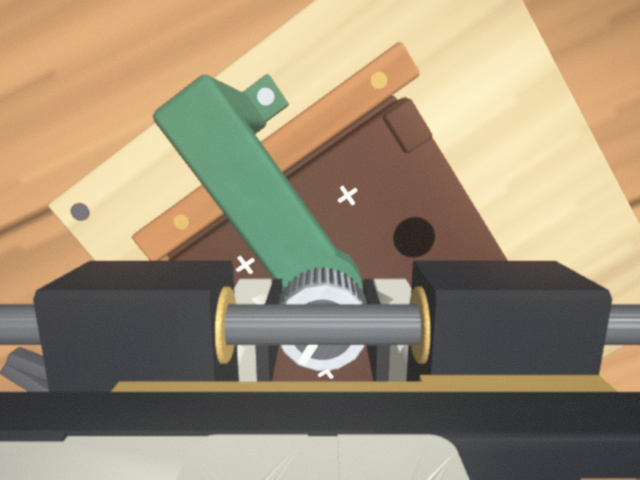

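View pics/side7.png

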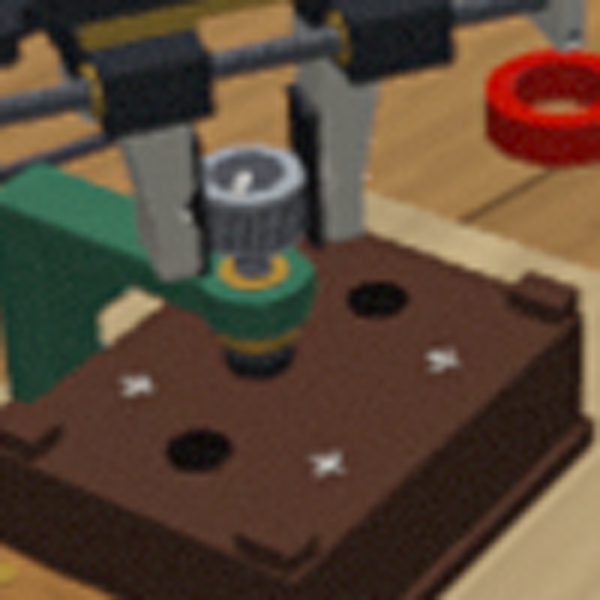

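```bash
python3 -m pendant '[[[0,0.012,0,0,7,0,0]]]' >/dev/null; python3 m.py;python3 -m pendant '[[[0,0.012,0,0,7,0,0]]]'>/dev/null; python3 m.py
```

```text
M [ 1.194 -0.406 -0.021] F [ 2.1  3.6 -0.1] op 0.0315 yaw 150.34 q6 39.6 tau6 4.568 [0.6235 0.0317 0.1146]
M [ 1.25  -0.315  0.113] F [1.2 3.4 1.2] op 0.0314 yaw 142.93 q6 32.2 tau6 2.794 [0.6236 0.0318 0.1146]
```

```bash
python3 -m pendant '[[[0,0.012,0,0,7,0,0]]]' >/dev/null; python3 m.py
```

```text
M [ 1.341 -0.188  0.122] F [0.3 3.8 1.1] op 0.0314 yaw 135.9 q6 25.1 tau6 2.31 [0.6236 0.0318 0.1145]
```

```bash
python3 -m pendant '[[[0,0.012,0,0,7,0,0]]]' >/dev/null; python3 m.py
```

```text
M [ 1.37  -0.05   0.197] F [0.6 3.8 1.8] op 0.0315 yaw 128.91 q6 18.1 tau6 2.211 [0.6237 0.0318 0.1145]
```

```bash
python3 -m pendant '[[[0,0,0,0,0,0,0]]]' >/dev/null; python3 m.py;python3 -m pendant '[[[0,0,0,0,0,0,0]]]' >/dev/null; python3 m.py;python3 -m pendant '[[[0,0,0,0,0,0,0]]]' >/dev/null; python3 m.py
```

```text
M [ 1.468 -0.196 -0.098] F [0.3 4.7 1.5] op 0.0314 yaw 128.85 q6 18.1 tau6 -2.277 [0.6236 0.0318 0.1145]
M [ 1.695 -0.106 -0.212] F [0.2 4.2 1.9] op 0.031 yaw 129.27 q6 18.5 tau6 -0.47 [0.6237 0.0318 0.1145]
M [ 1.97  -0.107 -0.121] F [0.2 5.8 2. ] op 0.0317 yaw 129.19 q6 18.4 tau6 0.216 [0.6237 0.0318 0.1145]
```

```bash
python3 -m pendant '[[[0,0.003,0,0,2,0,0]]]' >/dev/null; python3 m.py;python3 -m pendant '[[[0,0.003,0,0,2,0,0]]]' >/dev/null; python3 m.py
```

```text
M [ 2.043 -0.035  0.213] F [0.2 5.2 2.4] op 0.0311 yaw 127.18 q6 16.4 tau6 1.104 [0.6237 0.0318 0.1146]
M [1.972 0.003 0.27 ] F [0.4 6.3 4. ] op 0.0311 yaw 125.07 q6 14.3 tau6 0.566 [0.6237 0.0318 0.1145]
```

```bash
python3 -m pendant '[[[0,0.001,0,0,1,0,0]]]' >/dev/null; python3 m.py; python3 - <<'E'
from plant import ctrl, snapshot
import cv2
s=snapshot("wrist");cv2.imwrite("pics/wrist8.png",s["image"][:,:,::-1])
E
```

```text
M [ 2.004 -0.083  0.281] F [0.  5.3 3. ] op 0.0311 yaw 124.05 q6 13.3 tau6 -0.204 [0.6236 0.0318 0.1145]
```

View pics/wrist8.png

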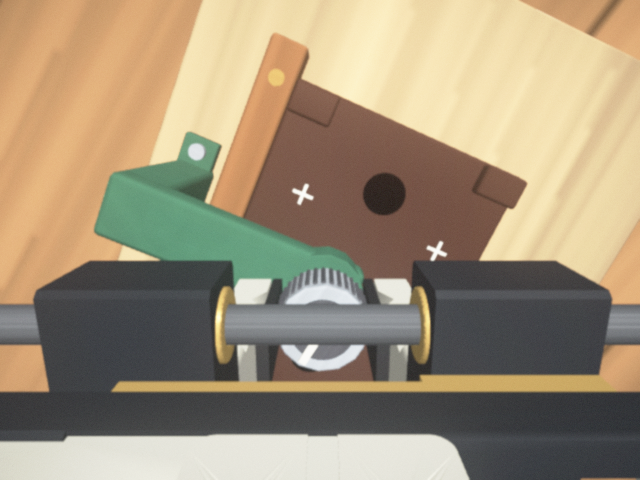

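Snug at about 0.28 N m. The mark hasn't moved relative to the fingers, so there was no slip, and I'm releasing.

```bash
python3 -m pendant '[[[0,0,0,0,0,0,0.3],[0,0,0,0,0,0,0.6],[0,0,0,0,0,0,1],[0,0,0,0,0,0,1],[0,0,0,0,0,0,1],[0,0,0,0,0,0,1],[0,0,0,0,0,0,1],[0,0,0,0,0,0,1]]]';python3 -m pendant '[[[0,-2,0,0,0,0,1],[0,-4,0,0,0,0,1],[0,-4,0,0,0,0,1],[0,-4,0,0,0,0,1],[0,-4,0,0,0,0,1],[0,-2,0,0,0,0,1],[0,0,0,0,0,0,1],[0,0,0,0,0,0,1],[0,0,0,0,0,0,1]]]'; python3 m.py; python3 - <<'E'
from plant import ctrl, snapshot
import cv2,pickle
o=ctrl.get_obs();s=snapshot("wrist");pickle.dump((s,o),open("w9.pkl","wb"));cv2.imwrite("pics/wrist9.png",s["image"][:,:,::-1])
s=snapshot("side");cv2.imwrite("pics/side9.png",cv2.resize(s["image"][210:375,190:430,::-1],None,fx=3.3,fy=3.3,interpolation=cv2.INTER_CUBIC))
E
```

```text
clock: 21.77
tool_pos: [0.6232, 0.0311, 0.114]
orientation: [-90.0, -0.0, 123.8]
force: [-0.1, 0.5, 1.0]
opening: 0.0725
clock: 22.52
tool_pos: [0.6228, 0.0313, 0.3133]
orientation: [-90.0, -0.0, 123.8]
force: [-0.6, 0.2, -0.4]
opening: 0.0875
M [0.013 0.037 0.004] F [-0.6  0.2 -0.4] op 0.0875 yaw 123.8 q6 13.0 tau6 0.003 [0.6228 0.0313 0.3133]
```

View pics/wrist9.png

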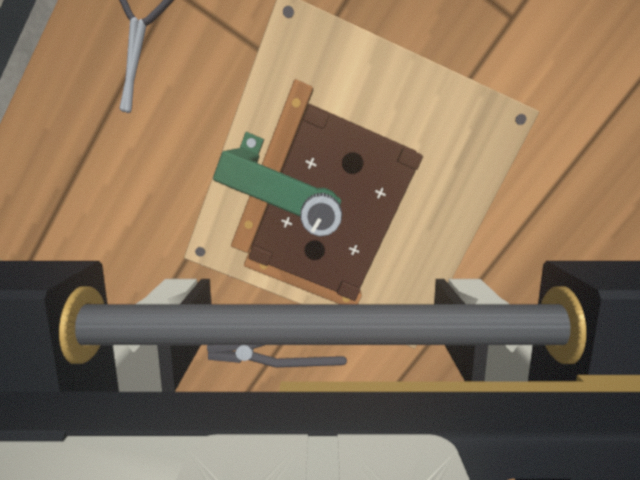

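View pics/side9.png

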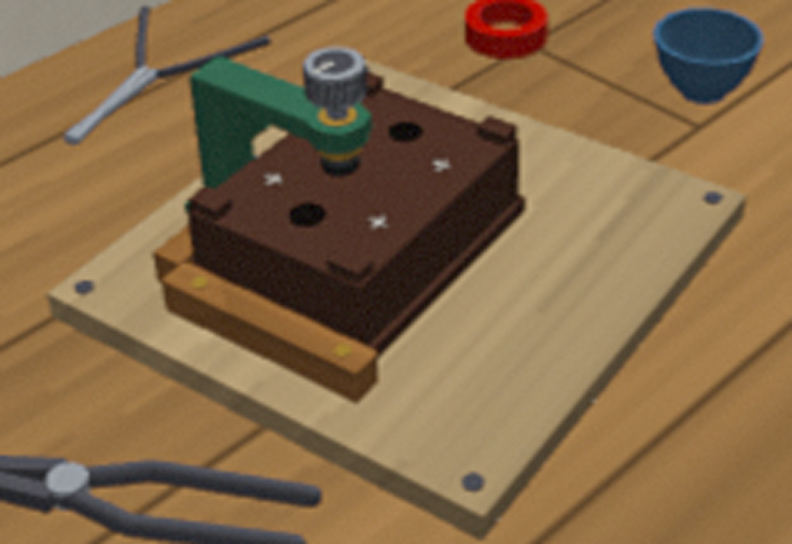

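```bash
python3 -c "
from plant import ctrl
print(ctrl.close_job())"
```

```text
the job is handed in; nothing more can be done
None
```

The pot is home in the corner of the jig and the clamp screw is snug on it. I handed the job in at about 22.5 s with the hand well clear; no verdict was reported.

**Pushing:** I pushed the pot against the left fence, then the far fence, then checked the left fence again. The highest force readings were about 22, 24 and 11 N. On the way to the far fence the fingertips rode on the pot's lip for a moment with about 6 N upward on the hand, so I raised them 2 mm. The wrist picture before clamping put the pot within 1 mm and 0.001 rad of home, and the second left push met the fence at the same place.

**Clamping:** I turned the screw about 145° clockwise. The torque rose from near zero to about 0.28 N m over the last 20° or so. The mark on the head stayed fixed relative to the fingers, so they did not slip.

**Last checks:** The final pictures show the pot still seated, and the cutters, tape and little pot look unmoved by eye. After release the hand read no load.

**What is less certain:**
- **Torque:** the readings are noisy by about 0.03 N m, and when the hand was held still they briefly turned negative. I used only the readings taken while turning.
- **Pad force:** I did not measure it directly. I inferred about 40 N from the torque.

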